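Tamp the gravel level in the filter cell

TASK

Take the steel tamper from its stand and press the gravel in the grey cell down level with its flat foot, first at the end with the drain spout and then at the other end, until no stone stands up above the rest. Press firmly and hold for a moment each time, with 16 to 20 N and never more than 23 N, and do not push the stones with the fingers. Then set the tamper back upright in its stand and leave the cup, bottle and vial where they are.

Things in the scene. Friction and masses are not known exactly. Their poses are not given: they have to be found in the camera images.
- tamper: steel hand tamper, 0.36 kg, 129 mm tall: flat foot 50 x 50 x 10 mm, stem 18 mm thick, round flange 52 mm across (top 81 mm above the foot's underside; fingertips may rest on it to push), over it a square black grip 24 x 24 mm, 81 to 127 mm up. Origin: centre of the foot's underside; z up the stem, x and y square to foot and grip. Stands upright in its stand
- grip (a point): the point on the tamper's axis at which to hold its square grip, 101 mm above the underside of the foot (20 mm above the flange)
- tamper_foot: the tamper's flat foot plate, 50 x 50 x 10 mm, rigid part of the tamper; same origin and axes as the tamper
- tamper_stand: white square plate 78 x 78 mm fixed on the bench, with a rim 9 mm wide and 14 mm high round a pocket 60 x 60 mm whose floor is 5 mm above the bench; the tamper's foot stands in it. Origin: centre of the underside; x and y square to its sides. The white instrument that stands between it and the cell is lower than 0.2 m
- gravel_cell: grey open cell fixed on the bench, walls 6 mm, 54 mm tall, white drain spout on its +y end. Inside x -28 to 28, y -65 to 59 mm. Origin: on the bench, mid-width; z up, y along it to the spout end. Eight stones lie in it on a sprung plate, in two rows of four along y, y about -38 to 59 (-46 when bedded). Unloaded, a level bed's top is 39 to 40 mm above the bench
- spout_tip (a point): open end of the cell's white drain spout, 93 mm from the cell's origin along +y, 22 mm above the bench
- plate_top (a point): middle of the top of the perforated aluminium drain plate that is the cell's floor, 14 mm above the bench when unloaded; above the cell's origin, z up. The plate is sprung and sinks straight down, at most 8 mm, under a push: 2.5 N per mm, after a preload that differs each time (0.5 to 16 N) and cannot be seen. It comes up again when the push ends
- follower_a (a joint): small steel plate inside the cell at the end away from the spout, behind the row at the -x side. Value in m, 0 to 0.02, grows as it slides back, away from the spout; starts near 0.003, ends about 5 mm more when the row is bedded. It slides stiffly (3 N) and stays where it is left; its top is 34.5 mm above the bench
- follower_b (a joint): the like plate behind the row at the +x side
- stone_0: rounded grey gravel stone, about 26 mm across, 26 g, loose in the cell, number 1 from the spout end in the row at the -x side. Origin: its middle; axes turn with the stone. It lies on the drain plate, its middle about 13 mm above it
- stone_1: rounded grey gravel stone, about 26 mm across, 26 g, loose in the cell, number 2 from the spout end in the row at the -x side. Origin: its middle; axes turn with the stone. It starts proud, wedged between its neighbours, its middle 22 to 26 mm above the drain plate; pressed with 10 to 20 N it goes down, spreads its row and pushes the follower plate back
- stone_2: rounded grey gravel stone, about 26 mm across, 26 g, loose in the cell, number 3 from the spout end in the row at the -x side. Origin: its middle; axes turn with the stone. It lies on the drain plate, its middle about 13 mm above it
- stone_3: rounded grey gravel stone, about 26 mm across, 26 g, loose in the cell, number 4 from the spout end in the row at the -x side. Origin: its middle; axes turn with the stone. It lies on the drain plate, its middle about 13 mm above it
- stone_4: rounded grey gravel stone, about 26 mm across, 26 g, loose in the cell, number 1 from the spout end in the row at the +x side. Origin: its middle; axes turn with the stone. It lies on the drain plate, its middle about 13 mm above it
- stone_5: rounded grey gravel stone, about 26 mm across, 26 g, loose in the cell, number 2 from the spout end in the row at the +x side. Origin: its middle; axes turn with the stone. It lies on the drain plate, its middle about 13 mm above it
- stone_6: rounded grey gravel stone, about 26 mm across, 26 g, loose in the cell, number 3 from the spout end in the row at the +x side. Origin: its middle; axes turn with the stone. It starts proud, wedged between its neighbours, its middle 22 to 26 mm above the drain plate; pressed with 10 to 20 N it goes down, spreads its row and pushes the follower plate back
- stone_7: rounded grey gravel stone, about 26 mm across, 26 g, loose in the cell, number 4 from the spout end in the row at the +x side. Origin: its middle; axes turn with the stone. It lies on the drain plate, its middle about 13 mm above it
- cup: bystander: white specimen cup with blue lid, 65 mm across, 65 mm tall, origin at its foot
- small_bottle: bystander: small cream bottle with blue cap, 34 mm across, 61 mm tall, origin at its foot
- vial: bystander: small brown vial with white cap, 22 mm across, 58 mm tall, origin at its foot
Mind the look-alikes: they are no part of the job. Leave any pink look-alike of the tamper alone.

How it is judged:
On the way, in this order (a step that is already met when the one before it is completed fails the run):
1. the tamper is lifted clear of its stand (height (world z) of tamper above 0.05 m and contact force between the fingers and tamper above 0.5 N), for 0.2 s.
2. the foot presses the gravel in the spout half of the cell with more than 15 N, held for 0.3 s, the four stones of the spout half down level (contact force between tamper_foot and anything else above 15 N and (contact force between tamper_foot and stone_0 above 2 N or contact force between tamper_foot and stone_1 above 2 N or contact force between tamper_foot and stone_2 above 2 N or contact force between tamper_foot and stone_3 above 2 N or contact force between tamper_foot and stone_4 above 2 N or contact force between tamper_foot and stone_5 above 2 N or contact force between tamper_foot and stone_6 above 2 N or contact force between tamper_foot and stone_7 above 2 N) and y of tamper in the frame of gravel_cell above 0.012 m and z of each of stone_0, stone_1, stone_4, stone_5 in the frame of plate_top below 0.0155 m), for 0.3 s.
3. the foot presses the gravel in the other half with more than 15 N, held for 0.3 s, the four stones of that half down level (contact force between tamper_foot and anything else above 15 N and (contact force between tamper_foot and stone_0 above 2 N or contact force between tamper_foot and stone_1 above 2 N or contact force between tamper_foot and stone_2 above 2 N or contact force between tamper_foot and stone_3 above 2 N or contact force between tamper_foot and stone_4 above 2 N or contact force between tamper_foot and stone_5 above 2 N or contact force between tamper_foot and stone_6 above 2 N or contact force between tamper_foot and stone_7 above 2 N) and y of tamper in the frame of gravel_cell below 0 m and z of each of stone_2, stone_3, stone_6, stone_7 in the frame of plate_top below 0.0155 m), for 0.3 s.
At the end, for the whole second after the job is handed in: All eight stones lie level in the cell (the middle of each less than 15.5 mm above the drain plate, so none more than about 3 mm above the rest); the tamper stands upright (within 0.05 rad) and at rest in its stand's pocket, its foot flat on the pocket's floor and within 9 mm of the middle (z of stone_0 in the frame of plate_top between 0.009 and 0.0155 m and z of stone_1 in the frame of plate_top between 0.009 and 0.0155 m and z of stone_2 in the frame of plate_top between 0.009 and 0.0155 m and z of stone_3 in the frame of plate_top between 0.009 and 0.0155 m and z of stone_4 in the frame of plate_top between 0.009 and 0.0155 m and z of stone_5 in the frame of plate_top between 0.009 and 0.0155 m and z of stone_6 in the frame of plate_top between 0.009 and 0.0155 m and z of stone_7 in the frame of plate_top between 0.009 and 0.0155 m and horizontal distance between tamper and tamper_stand below 0.009 m and z of tamper in the frame of tamper_stand below 0.0075 m and angle between tamper's own z axis and vertical below 0.05 rad and linear speed of tamper below 0.02 m/s); the robot touches nothing.
It fails at once if the tamper's foot, at the cell, pushes on the stones or the cell with more than 23 N (contact force between tamper_foot and anything else above 23 N and horizontal distance between tamper and gravel_cell below 0.12 m).
It fails at once if the fingers push a stone (contact force between the fingers and stone_0 above 1 N or contact force between the fingers and stone_1 above 1 N or contact force between the fingers and stone_2 above 1 N or contact force between the fingers and stone_3 above 1 N or contact force between the fingers and stone_4 above 1 N or contact force between the fingers and stone_5 above 1 N or contact force between the fingers and stone_6 above 1 N or contact force between the fingers and stone_7 above 1 N).
It fails at once if the cup, the small bottle or the vial is moved by more than 25 mm or tipped (distance of any of cup, small_bottle, vial from where it was at the start of the episode above 0.025 m or angle between any of cup, small_bottle, vial's own z axis and vertical above 0.4 rad).
It also fails if it takes over 72 s, if anything falls off the work surface, if the arm or the gripper's body presses on something with over 40 N, if the wrist force passes 120 N, or if a joint passes its speed limit or range.

ROBOT

A 7-joint arm with a two-finger parallel gripper is mounted at the origin on a cart in front of the work surface, level with it; the furniture and walls round the work are solid. World frame = base frame: x ahead of the robot, y to its left, z up, the work surface at z = 0. Lengths are in m, angles in rad, forces in N, time in s.
With the tool pointing down it reaches from about 0.4 to 0.925 m from the base axis. Payload 4.1 kg.
Tool frame: the origin (TCP) lies at the very end of the fingers, on their centre line; the grasp point (between the pads) lies env.grasp_offset behind it (env.grasp_offset is the distance from the TCP to the grasp point, in m); z points along the fingers, y is the line along which they close (so a half turn about z gives the same grasp; the last joint's range is limited). The gripper opens to 85 mm and grips with 20 to 120 N. Pads are 22 mm wide; open, the fingers measure 114 mm over their backs; the gripper's body (76 mm by 85 mm) begins 54 mm behind the grasp point. The pads swing forward as they close: fully open they stand 13 mm farther back than shut.
Start: joints at [1.115, 0.398, 0.045, 1.537, -0.019, 1.207, -0.051], TCP at [0.227, -0.609, 0.231] pointing down, gripper open.
Joint ranges: [-2.82, 2.82], [-0.49, 2.23], [-1.37, 1.46], [0, 2.46], [-1.36, 4.5], [0.23, 2], [-2.94, 2.94]. Speed limits (rad/s): [2.57, 2.57, 3.14, 3.14, 3.14, 3.14, 3.14].

INTERFACE

Orientations are given as a 3x3 rotation matrix whose columns are the frame's x, y, z axes.
In Python, from workcell import env gives the robot as it stands.
- The arm moves only by the tool carry_out, never from a script. Its argument "steps" is one flat list of numbers, 7 for each row, row after row: the opening, from -1 (shut) to 1 (fully open), so that 0 is half open, then the shift along the tool's x, y, z in mm, then the turn, a rotation vector about the tool's x, y, z in rad. A call has 1 to 12 rows; each row is the pose to reach, as a shift and turn from the pose commanded when the call began, along the tool's axes at that moment; what a row does not reach only later rows make up. A row lasts 1/12 s, in which the tool goes at most 41.7 mm and 7.16 degrees, less where a joint would pass 70% of its speed; a pose out of reach is approached as far as the arm can. A call with a gripper value outside its range is refused whole. The fingers move at their own pace and stop on an object; "grip_force" is the grip in N (left out, the last holds). Time passes only in rows, so rows that repeat a pose let the fingers close. It gives the time, the measured TCP pose, the force, the opening and the grip force at its end, in the units of the state.
- env.observe(): the state, without advancing time (a new reading comes with each control period).
- env.capture(name): name is "scene" or "top" or "wrist"; returns the picture (384x512x3 uint8, blue, green, red); there is no depth.
- env.calibration(name): a dict with "fx", "fy", "cx", "cy" (pixels), "pose" (4x4, takes a point from camera to world coordinates). Camera axes: x right, y down, z forward; pixel columns grow to the right and rows downward; lengths in m; the calibration is good to about 2 mm. The wrist camera is an equidistant fisheye: a pixel r from the principal point sees the ray r / f radians off the axis. A picture is of the moment at which its call begins: read the wrist's pose just before it. calibration takes no time and is no camera call; for the wrist camera it gives the pose at the moment of the call.
- env.sign_off(): hands the job in; it is judged then, once.
The state is a dict: "t": time; "joint_pos": joint angles; "joint_velocities": joint speeds; "joint_efforts": joint torques, N m; "eef_pos": TCP position; "tcp_rot": TCP orientation; "contact_force": force on the tool from outside, world axes, zero at the start; "wrist_torque": the same for the moment, N m; "gripper_width": finger opening in m; "grasp_force": force on a finger pad.
Only numpy, scipy, OpenCV 4.12 (cv2) and the standard library are available. Lean on these libraries where they do the work, as an engineer would, in place of code of your own. Each camera call takes 0.05 s, during which the arm holds its last target. There are 200 camera calls.

## Working session

There is one attempt and no reset: what is moved stays moved. The work goes in short steps, Python scripts to look and compute and a tool call to move; the robot and the scene stay as the last step left them, time stands still between calls to the robot, and variables do not carry over. Pictures are saved under pics/ and viewed, at most 10 in all, crops included, and the job is handed in when it is done.

Besides the shell and the picture viewer there is one more tool, called as name(argument=value, ...), one argument or row to a line, values as JSON. carry_out: Moves the arm, as the interface text tells. Its arguments: {"type":"object","properties":{"steps":{"type":"array","items":{"type":"number"}},"grip_force":{"type":"number"}},"required":["steps"]}

```bash
ls; mkdir -p pics
cat > h.py <<'E'
import numpy as np, cv2
from workcell import env
def ray(cal,u,v,fish=False):
    x=(u-cal['cx'])/cal['fx'];y=(v-cal['cy'])/cal['fy']
    if fish:
        r=np.hypot(x,y);s=np.sin(r)/r if r>1e-9 else 1;d=np.array([x*s,y*s,np.cos(r)])
    else: d=np.array([x,y,1.])
    P=np.array(cal['pose']);return P[:3,3],P[:3,:3]@d
def onz(cal,u,v,z,fish=False):
    o,d=ray(cal,u,v,fish);return o+d*(z-o[2])/d[2]
def proj(cal,p):
    P=np.array(cal['pose']);q=P[:3,:3].T@(np.array(p)-P[:3,3]);return cal['cx']+cal['fx']*q[0]/q[2],cal['cy']+cal['fy']*q[1]/q[2]
E
python3 - <<'E'
from h import *
s=env.observe();print({k:np.round(v,3) for k,v in s.items()},env.grasp_offset)
a=env.capture('scene');b=env.capture('top')
cv2.imwrite('pics/scene.png',a);cv2.imwrite('pics/top.png',b)
for n in('scene','top'):
    c=env.calibration(n);print(n,np.round(c['pose'],3).tolist(),c['fx'],c['cx'],c['cy'])
E
```

```text
pics
{'t': np.float64(0.0), 'joint_pos': array([ 1.115,  0.399,  0.045,  1.538, -0.019,  1.207, -0.051]), 'joint_velocities': array([-0.002, -0.001, -0.001,  0.001, -0.   , -0.001, -0.001]), 'joint_efforts': array([ 1.0000e-03, -4.7512e+01,  1.3650e+00, -2.5422e+01,  1.2000e-02,
        9.0000e-03, -0.0000e+00]), 'eef_pos': array([ 0.227, -0.608,  0.23 ]), 'tcp_rot': array([[ 0.937,  0.349, -0.001],
       [ 0.349, -0.937,  0.002],
       [-0.   , -0.002, -1.   ]]), 'contact_force': array([ 0.639, -0.448,  0.371]), 'wrist_torque': array([-0.045, -0.008, -0.026]), 'grasp_force': np.float64(0.0), 'gripper_width': np.float64(0.085)} 0.0187
scene [[-0.817, -0.316, 0.482, -0.038], [-0.576, 0.442, -0.688, 0.883], [0.004, -0.84, -0.543, 0.808], [0.0, 0.0, 0.0, 1.0]] 496.110870869688 254.11212761422752 186.76370051825717
top [[-0.012, -0.992, 0.123, 0.477], [-1.0, 0.015, 0.024, -0.036], [-0.026, -0.123, -0.992, 1.072], [0.0, 0.0, 0.0, 1.0]] 346.6028740700179 258.82187406861914 192.19890795008234
```

View pics/scene.png

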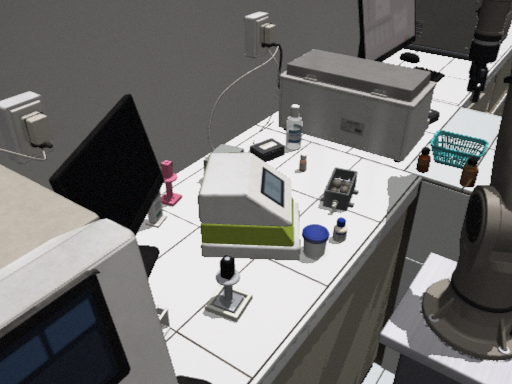

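View pics/top.png

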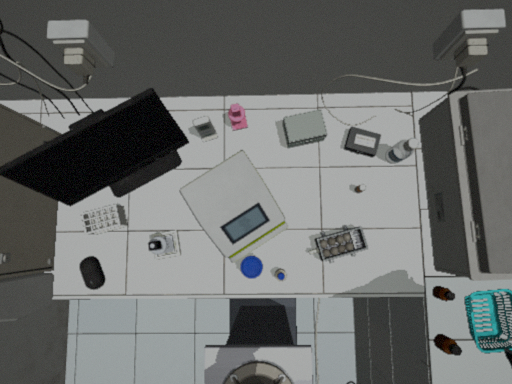

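The scene shows these candidates:
- **Tamper:** the steel one with a black grip, scene (228,267), top (155,245).
- **Pink look-alike:** scene (170,182), top (237,117). I'll leave it alone.
- **Empty stand or cradle:** top (205,127).
- **Cell:** top (341,243), scene (341,188).
- **Bystanders:** cup at top (251,267), bottle (281,275), vial (361,188).

I choose the steel one and check it in a close crop.

Run:
```python
from h import *
b=cv2.imread('pics/top.png');a=cv2.imread('pics/scene.png')
r=lambda im,x,y,w,h:cv2.resize(im[y:y+h,x:x+w],(400,300),interpolation=cv2.INTER_CUBIC)
o=np.vstack([np.hstack([r(b,130,215,64,48),r(b,309,219,64,48)]),np.hstack([r(a,180,245,104,78),r(a,305,155,72,54)])])
cv2.imwrite('pics/crop.png',o)
c=env.calibration('top')
for n,u,v,z in[('standL',165,245,0.014),('grip',155,245,.132),('cell',341,243,.054),('cup',251,267,.065),('bottle',281,275,.06),('vial',361,188,.058),('instr',235,205,.15)]:print(n,np.round(onz(c,u,v,z),3))
```

```text
standL [0.45  0.277 0.014]
grip [0.454 0.269 0.132]
cell [ 0.452 -0.247  0.054]
cup [0.387 0.013 0.065]
bottle [ 0.363 -0.072  0.06 ]
vial [ 0.61  -0.311  0.058]
instr [0.558 0.05  0.15 ]
```

View pics/crop.png

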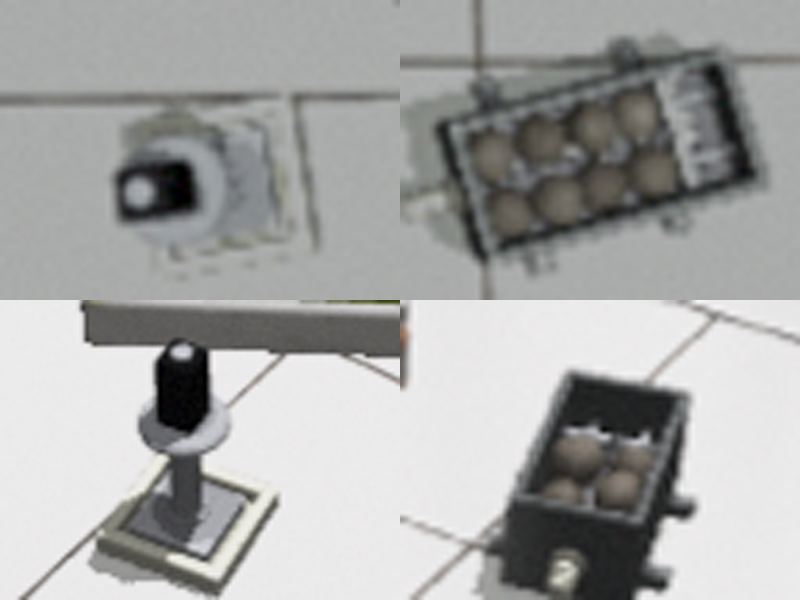

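The crop confirms the steel tamper with the black grip standing in the white stand, top (152,245). The cell has two brown-grey rows, with the spout at its left end, i.e. toward world +y.

Run:
```python
from h import *
c=env.calibration('top')
px=lambda x,y,x0,y0:(x0+x/6.25-.42,y0+y/6.25-.42)
C=np.array([onz(c,*px(x-400,y,309,219),.054) for x,y in[(443,125),(722,50),(762,182),(485,260)]])
print(C.round(3),[np.linalg.norm(C[i]-C[i-1]).round(3) for i in range(4)])
ax=(C[0]+C[3]-C[1]-C[2])/2;print('cell mid',C.mean(0),'yaxis yaw',np.arctan2(ax[1],ax[0]))
S=np.array([onz(c,*px(x,y,130,215),.014) for x,y in[(298,98),(318,250),(165,272)]])
print(S.round(3),'stand mid',(S[0]+S[2])/2);e=S[1]-S[2];print(np.arctan2(e[1],e[0]),np.linalg.norm(e),np.linalg.norm(S[0]-S[1]))
g=onz(c,*px(138,190,130,215),.132);print('grip top',g)
s=env.observe();R=np.array(s['tcp_rot'])
# go to above stand z .30
print('shift mm',R.T@((g+[0,0,.0])-s['eef_pos'])*1e3)
```

```text
[[ 0.465 -0.174  0.054]
 [ 0.498 -0.304  0.054]
 [ 0.437 -0.32   0.054]
 [ 0.403 -0.191  0.054]] [np.float64(0.064), np.float64(0.134), np.float64(0.063), np.float64(0.133)]
cell mid [ 0.45092218 -0.24735446  0.054     ] yaxis yaw 1.8250638874536205
[[0.494 0.24  0.014]
 [0.421 0.229 0.014]
 [0.411 0.303 0.014]] stand mid [0.45295753 0.27179649 0.014     ]
-1.4404550361696602 0.07505189210773398 0.07414516245222424
grip top [0.45374112 0.27828418 0.132     ]
shift mm [ 522.38758176 -751.5247933    99.61819515]
```

carry_out(
  steps=[1, 160, -115, -60, 0, 0, 0.1, 1, 324, -231, -100, 0, 0, 0.1, 1, 324, -231, -100, 0, 0, 0.1, 1, 324, -231, -100, 0, 0, 0.1, 1, 324, -231, -100, 0, 0, 0.1, 1, 324, -231, -100, 0, 0, 0.1, 1, 324, -231, -100, 0, 0, 0.1, 1, 324, -231, -100, 0, 0, 0.1, 1, 324, -231, -100, 0, 0, 0.1, 1, 324, -231, -100, 0, 0, 0.1, 1, 324, -231, -100, 0, 0, 0.1, 1, 324, -231, -100, 0, 0, 0.1],
)

```text
t: 1.1
eef_pos: [0.4515, -0.277, 0.3316]
tcp_rot: [[0.966, 0.26, 0.001], [0.26, -0.966, -0.0], [0.001, 0.0, -1.0]]
contact_force: [-1.0, -1.3, 0.8]
gripper_width: 0.0854
grasp_force: 0.0
```

Run:
```python
from h import *
s=env.observe();c=env.calibration('wrist');w=env.capture('wrist');cv2.imwrite('pics/w0.png',w)
print(s['eef_pos'],s['tcp_rot'],c)
R=np.array(s['tcp_rot']);print(R.T@(np.array([.453,.275,.34])-s['eef_pos'])*1e3)
```

```text
[ 0.45146463 -0.27703343  0.33161051] [[ 9.65710269e-01  2.59621087e-01  7.52837495e-04]
 [ 2.59621297e-01 -9.65710487e-01 -1.94036238e-04]
 [ 6.76647165e-04  3.82835434e-04 -9.99999698e-01]] {'fx': 297.3186396354542, 'fy': 297.3186396354542, 'cx': 257.35934618297136, 'cy': 194.41835300935492, 'pose': array([[ 2.58307807e-01, -9.24028096e-01, -2.81867264e-01,
         5.23932134e-01],
       [-9.66062632e-01, -2.47147146e-01, -7.51084513e-02,
        -2.57497923e-01],
       [-2.60370578e-04,  2.91702530e-01, -9.56509052e-01,
         4.73923286e-01],
       [ 0.00000000e+00,  0.00000000e+00,  0.00000000e+00,
         1.00000000e+00]])}
[ 144.80803821 -532.70265025   -8.49544313]
```

View pics/w0.png

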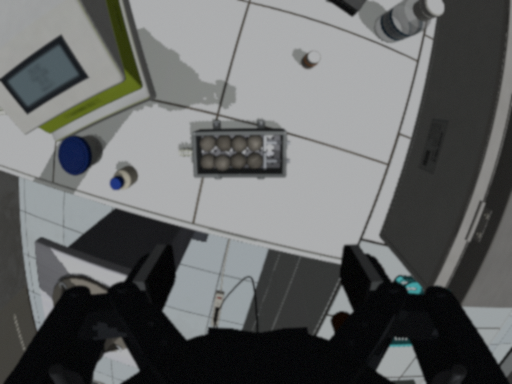

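The wrist view shows the cell at (240,152) with its spout at (184,150), the cup at (75,155), the bottle at (122,178) and the vial at (311,60). Next I move over the stand.

carry_out(
  steps=[1, 70, -270, -8, 0, 0, 0.13, 1, 145, -533, -8, 0, 0, 0.13, 1, 145, -533, -8, 0, 0, 0.13, 1, 145, -533, -8, 0, 0, 0.13, 1, 145, -533, -8, 0, 0, 0.13, 1, 145, -533, -8, 0, 0, 0.13, 1, 145, -533, -8, 0, 0, 0.13, 1, 145, -533, -8, 0, 0, 0.13, 1, 145, -533, -8, 0, 0, 0.13, 1, 145, -533, -8, 0, 0, 0.13, 1, 145, -533, -8, 0, 0, 0.13, 1, 145, -533, -8, 0, 0, 0.13],
)

```text
t: 2.15
eef_pos: [0.4547, 0.2177, 0.3381]
tcp_rot: [[0.993, 0.122, -0.0], [0.122, -0.993, -0.001], [-0.0, 0.001, -1.0]]
contact_force: [1.6, -0.3, -0.5]
gripper_width: 0.0855
grasp_force: 0.0
```

carry_out(
  steps=[0.4, 0, 0, 0, 0, 0, 0, 0.4, 0, 0, 0, 0, 0, 0, 0.4, 0, 0, 0, 0, 0, 0, 0.4, 0, 0, 0, 0, 0, 0, 0.4, 0, 0, 0, 0, 0, 0, 0.4, 0, 0, 0, 0, 0, 0],
)

```text
t: 2.65
eef_pos: [0.4548, 0.2166, 0.3384]
tcp_rot: [[0.992, 0.123, 0.0], [0.123, -0.992, -0.001], [-0.0, 0.001, -1.0]]
contact_force: [0.7, -0.2, 1.3]
gripper_width: 0.0597
grasp_force: 0.0
```

Run:
```python
from h import *
import pickle
c=env.calibration('wrist');s=env.observe();w=env.capture('wrist');cv2.imwrite('pics/w1.png',w);pickle.dump((c,s),open('w1.pkl','wb'))
print(s['eef_pos'],s['tcp_rot'])
w0=cv2.imread('pics/w0.png')
# stand location in pixel
P=np.array(c['pose']);q=P[:3,:3].T@(np.array([.453,.272,.07])-P[:3,3]);th=np.arctan2(np.hypot(q[0],q[1]),q[2]);k=th*c['fx']/np.hypot(q[0],q[1])
u,v=c['cx']+k*q[0],c['cy']+k*q[1];print(u,v)
x,y=int(u)-50,int(v)-56
r=lambda im,x,y:cv2.resize(im[y:y+112,x:x+100],(400,448),interpolation=cv2.INTER_CUBIC)
print('origins',x,y)
cv2.imwrite('pics/crop2.png',np.hstack([r(w,x,y),r(w0,190,96)]))
```

```text
[0.45475912 0.21656233 0.33843794] [[ 9.92372646e-01  1.23274194e-01  7.47573903e-05]
 [ 1.23274215e-01 -9.92372361e-01 -7.52111362e-04]
 [-1.85287538e-05  7.55590400e-04 -9.99999714e-01]]
218.25873458319631 156.6886640518046
origins 168 100
```

View pics/crop2.png

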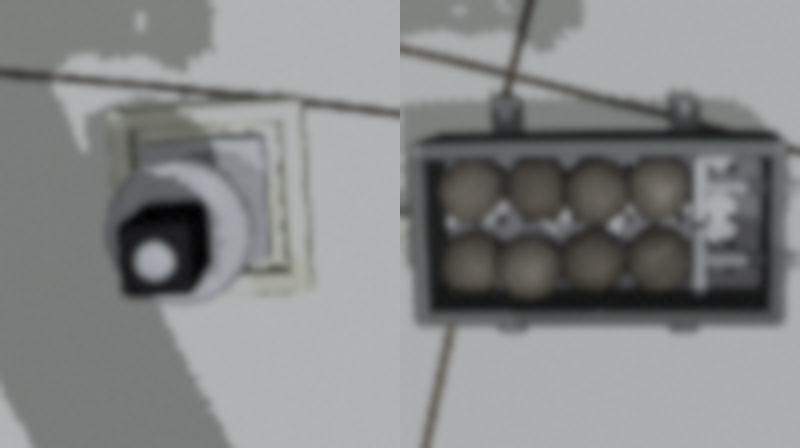

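Left crop: the tamper cap centre is at (155,262), and the stand rim corners are at (108,115), (300,100) and (312,290). Right crop: the cell rim's outer corners are about (416,143), (783,140), (783,320) and (418,324), with two stones in each row's pattern and the follower at the right end.

Run:
```python
from h import *
import pickle
c,s=pickle.load(open('w1.pkl','rb'))
px=lambda x,y,x0,y0:(x0+(x+.5)/4-.5,y0+(y+.5)/4-.5)
S=np.array([onz(c,*px(x,y,168,100),.014,True) for x,y in[(108,115),(300,100),(312,290)]])
print(S.round(4),'mid',(S[0]+S[2])/2,np.linalg.norm(S[0]-S[1]),np.linalg.norm(S[2]-S[1]))
e=S[1]-S[2];f=S[0]-S[1];print('yaw',np.arctan2(e[1],e[0]),np.arctan2(f[1],f[0])-np.pi/2)
g=onz(c,*px(155,262,168,100),.134,True);print('grip',g)
# cell, wrist cal recorded earlier
R=np.array([[2.58307807e-01,-9.24028096e-01,-2.81867264e-01,5.23932134e-01],[-9.66062632e-01,-2.47147146e-01,-7.51084513e-02,-2.57497923e-01],[-2.60370578e-04,2.91702530e-01,-9.56509052e-01,4.73923286e-01],[0,0,0,1]])
c0=dict(c,pose=R)
for pts in([(416,143),(783,140),(783,320),(418,324)],[(433,160),(768,158),(768,306),(436,310)]):
    C=np.array([onz(c0,*px(x-400,y,190,96),.054,True) for x,y in pts])
    ax=(C[0]+C[3]-C[1]-C[2])/2;print('cell',C.mean(0),[np.linalg.norm(C[i]-C[i-1]).round(3) for i in range(4)],'yaw',np.arctan2(ax[1],ax[0])-np.pi/2)
R=np.array(s['tcp_rot']);
for z in(.20,.09):print(R.T@(np.array([g[0],g[1],z])-s['eef_pos'])*1e3)
```

```text
[[0.4841 0.3205 0.014 ]
 [0.4978 0.2453 0.014 ]
 [0.4226 0.2319 0.014 ]] mid [0.45334126 0.27622262 0.014     ] 0.07650579969297726 0.07643675003033798
yaw 0.17603498479865276 0.1804257008886676
grip [0.45307977 0.27822705 0.134     ]
cell [ 0.45244247 -0.24960243  0.054     ] [np.float64(0.067), np.float64(0.131), np.float64(0.065), np.float64(0.134)] yaw 0.26553151069568126
cell [ 0.45201697 -0.25031036  0.054     ] [np.float64(0.055), np.float64(0.119), np.float64(0.054), np.float64(0.121)] yaw 0.26510763572222995
[  5.9376967  -61.50598199 138.39139565]
[  5.93973486 -61.58909693 248.39136423]
```

carry_out(
  steps=[0.4, 6, -35, 20, 0, 0, -0.055, 0.4, 6, -62, 60, 0, 0, -0.055, 0.4, 6, -62, 100, 0, 0, -0.055, 0.4, 6, -62, 138, 0, 0, -0.055, 0.4, 6, -62, 138, 0, 0, -0.055, 0.4, 6, -62, 138, 0, 0, -0.055, 0.4, 6, -62, 138, 0, 0, -0.055],
)

```text
t: 3.28
eef_pos: [0.4539, 0.281, 0.2027]
tcp_rot: [[0.984, 0.18, 0.003], [0.18, -0.984, 0.002], [0.003, -0.001, -1.0]]
contact_force: [-0.1, 0.1, 0.5]
gripper_width: 0.0595
grasp_force: 0.0
```

Run:
```python
from h import *
c=env.calibration('wrist');s=env.observe();w=env.capture('wrist');cv2.imwrite('pics/w2.png',cv2.resize(w[130:370,100:420],(800,600),interpolation=cv2.INTER_CUBIC))
print(s['eef_pos'],s['tcp_rot'],np.round(c['pose'],4).tolist(),s['contact_force'])
R=np.array(s['tcp_rot']);print(R.T@(np.array([.4531,.278,.089])-s['eef_pos'])*1e3)
```

```text
[0.45385003 0.28096982 0.20273418] [[ 0.98371761  0.17969954  0.00278102]
 [ 0.17969581 -0.98372102  0.00153985]
 [ 0.00301246 -0.00101504 -0.99999495]] [[0.1783, -0.9418, -0.2851, 0.5274], [-0.984, -0.1712, -0.05, 0.2943], [-0.0017, 0.2895, -0.9572, 0.3452], [0.0, 0.0, 0.0, 1.0]] [-0.08993874  0.06803406  0.47081754]
[ -1.6140986    2.90214352 113.72694586]
```

View pics/w2.png

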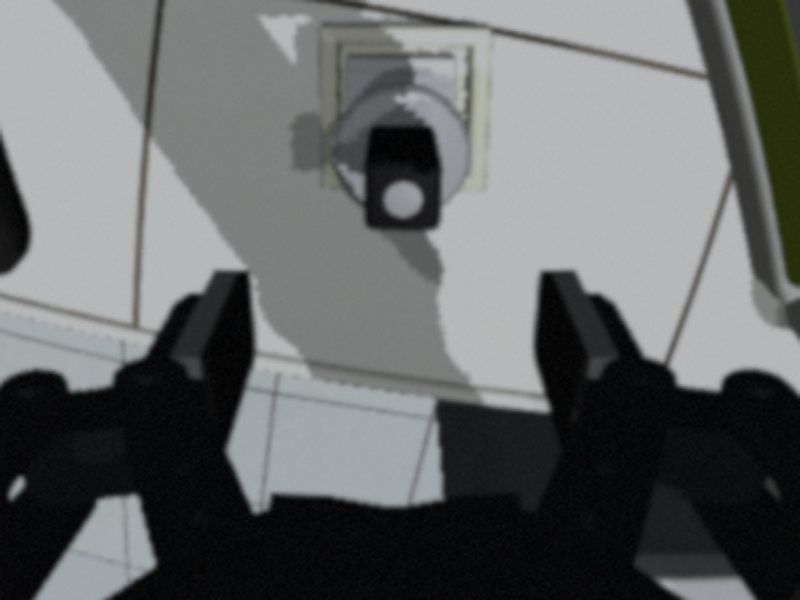

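The grip is square to the fingers, cap at crop (403,200), which casts to (0.453, 0.278) as before. Descending.

carry_out(
  steps=[0.4, -1.5, 3, 30, 0, 0, 0, 0.4, -1.5, 3, 60, 0, 0, 0, 0.4, -1.5, 3, 90, 0, 0, 0, 0.4, -1.5, 3, 112, 0, 0, 0, 0.4, -1.5, 3, 112, 0, 0, 0, 0.4, -1.5, 3, 112, 0, 0, 0, 0.4, -1.5, 3, 112, 0, 0, 0, 0.4, -1.5, 3, 112, 0, 0, 0],
)

```text
t: 4.0
eef_pos: [0.4534, 0.2786, 0.0913]
tcp_rot: [[0.984, 0.18, 0.005], [0.18, -0.984, 0.002], [0.005, -0.001, -1.0]]
contact_force: [-0.5, 0.9, 0.2]
gripper_width: 0.0594
grasp_force: 0.0
```

carry_out(
  steps=[0.4, 0, 0, 3, 0, 0, 0, -0.2, 0, 0, 3, 0, 0, 0, -1, 0, 0, 3, 0, 0, 0, -1, 0, 0, 3, 0, 0, 0, -1, 0, 0, 3, 0, 0, 0, -1, 0, 0, 3, 0, 0, 0, -1, 0, 0, 3, 0, 0, 0, -1, 0, 0, 3, 0, 0, 0, -1, 0, 0, 3, 0, 0, 0, -1, 0, 0, 3, 0, 0, 0, -1, 0, 0, 3, 0, 0, 0, -1, 0, 0, 3, 0, 0, 0],
  grip_force=80,
)

```text
t: 5.0
eef_pos: [0.4517, 0.278, 0.0862]
tcp_rot: [[0.983, 0.181, 0.001], [0.181, -0.983, 0.001], [0.001, -0.001, -1.0]]
contact_force: [-1.7, -0.5, 6.2]
gripper_width: 0.0231
grasp_force: 81.1
```

carry_out(
  steps=[-1, 0, 0, -10, 0, 0, 0, -1, 0, 0, -35, 0, 0, 0, -1, 0, 0, -70, 0, 0, 0, -1, 0, 0, -105, 0, 0, 0, -1, 0, 0, -140, 0, 0, 0, -1, 0, 0, -175, 0, 0, 0, -1, 0, 0, -210, 0, 0, 0, -1, 0, 0, -240, 0, 0, 0, -1, 0, 0, -240, 0, 0, 0, -1, 0, 0, -240, 0, 0, 0, -1, 0, 0, -240, 0, 0, 0, -1, 0, 0, -240, 0, 0, 0],
)

```text
t: 6.0
eef_pos: [0.4503, 0.2761, 0.323]
tcp_rot: [[0.983, 0.181, -0.004], [0.181, -0.984, -0.003], [-0.005, 0.002, -1.0]]
contact_force: [0.5, -0.7, -4.3]
gripper_width: 0.0231
grasp_force: 80.9
```

Run:
```python
from h import *
s=env.observe();print(s['eef_pos'],s['contact_force'],s['tcp_rot'])
R=np.array(s['tcp_rot']);y=np.array([-.262,.965,0])
o=np.array([.4514,-.247,.328])
for d in(.031,-.024):print(R.T@(o+d*y-s['eef_pos'])*1e3)
```

```text
[0.45029923 0.27608979 0.32302   ] [ 0.53503441 -0.70844236 -4.29293047] [[ 0.98349852  0.18086725 -0.00420645]
 [ 0.18085653 -0.98350548 -0.00280679]
 [-0.00464473  0.00199971 -0.99998721]]
[-96.12237815 483.78015969  -3.5661654 ]
[-91.54912468 538.58601039  -3.47780973]
```

carry_out(
  steps=[-1, -8, 40, -4, 0, 0, -0.02, -1, -16, 80, -4, 0, 0, -0.04, -1, -24, 120, -4, 0, 0, -0.084, -1, -32, 160, -4, 0, 0, -0.084, -1, -40, 200, -4, 0, 0, -0.084, -1, -48, 240, -4, 0, 0, -0.084, -1, -56, 280, -4, 0, 0, -0.084, -1, -64, 320, -4, 0, 0, -0.084, -1, -72, 360, -4, 0, 0, -0.084, -1, -80, 400, -4, 0, 0, -0.084, -1, -88, 440, -4, 0, 0, -0.084, -1, -96, 480, -4, 0, 0, -0.084],
)

```text
t: 7.0
eef_pos: [0.4423, -0.2137, 0.3275]
tcp_rot: [[0.965, 0.263, -0.004], [0.263, -0.965, 0.001], [-0.003, -0.002, -1.0]]
contact_force: [1.5, 1.3, -4.3]
gripper_width: 0.0232
grasp_force: 82.8
```

carry_out(
  steps=[-1, 0, 0, 30, 0, 0, 0, -1, 0, 0, 65, 0, 0, 0, -1, 0, 0, 100, 0, 0, 0, -1, 0, 0, 130, 0, 0, 0, -1, 0, 0, 150, 0, 0, 0, -1, 0, 0, 160, 0, 0, 0, -1, 0, 0, 160, 0, 0, 0, -1, 0, 0, 160, 0, 0, 0, -1, 0, 0, 160, 0, 0, 0, -1, 0, 0, 160, 0, 0, 0],
)

```text
t: 7.83
eef_pos: [0.4451, -0.2126, 0.1712]
tcp_rot: [[0.965, 0.263, 0.003], [0.263, -0.965, -0.001], [0.003, 0.002, -1.0]]
contact_force: [0.2, 0.2, -3.3]
gripper_width: 0.023
grasp_force: 82.3
```

Run:
```python
from h import *
import pickle
c=env.calibration('wrist');s=env.observe();w=env.capture('wrist');a=env.capture('scene')
cv2.imwrite('pics/w3r.png',w);cv2.imwrite('pics/s3r.png',a);pickle.dump((c,s),open('w3.pkl','wb'))
print(s['eef_pos'],s['tcp_rot'],s['contact_force'],s['wrist_torque'])
cv2.imwrite('pics/w3.png',np.hstack([cv2.resize(w[120:270,190:325],(400,444),interpolation=cv2.INTER_CUBIC),cv2.resize(a[130:220,300:381],(400,444),interpolation=cv2.INTER_CUBIC)]))
R=np.array(s['tcp_rot']);y=np.array([-.262,.965,0]);o=np.array([.4514,-.247,.15])
print(R.T@(o+.03*y-s['eef_pos'])*1e3)
```

```text
[ 0.44509506 -0.21256012  0.17119782] [[ 0.96484771  0.26279235  0.00301371]
 [ 0.26279751 -0.9648499  -0.00146223]
 [ 0.00252351  0.00220282 -0.99999439]] [ 0.24396558  0.21479593 -3.29774386] [-0.01222637  0.00040881 -0.01245414]
[-2.99661186  4.84155487 21.20103949]
```

View pics/w3.png

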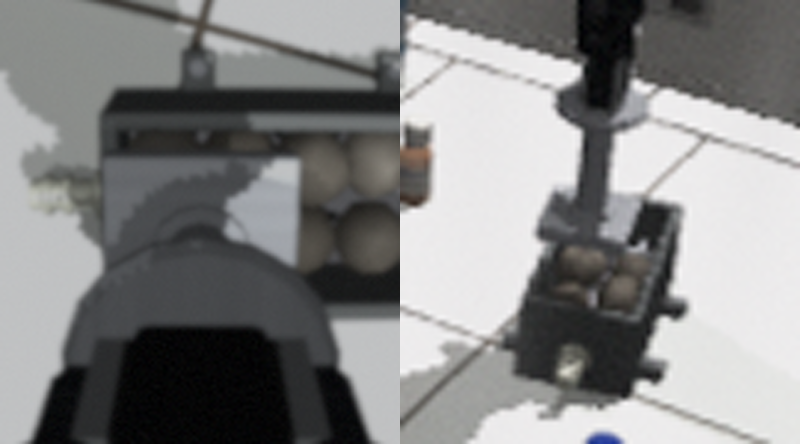

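The wrist crop shows the foot's front corners at (103,157) and (298,157), above the cell, with the cell's inner far corner near (120,128). In the scene view the foot is over the cell and parallel to it.

Run:
```python
from h import *
import pickle
c,s=pickle.load(open('w3.pkl','rb'))
px=lambda x,y:(190+(x+.5)/2.963-.5,120+(y+.5)/2.96-.5)
ca=.2653;X=np.array([np.cos(ca),np.sin(ca)]);Y=np.array([-X[1],X[0]]);o=np.array([.4514,-.247])
def cf(p):d=p[:2]-o;return np.round(np.array([d@X,d@Y])*1e3,1)
print('tcp',cf(s['eef_pos']))
for n,p,z in[('footTL',(103,157),.0997),('footTR',(298,157),.0997),('outerTL',(103,112),.054),('innerTL',(118,129),.054),('innerfar',(395,129),.054),('outerfar',(395,112),.054)]:print(n,cf(onz(c,*px(*p),z,True)))
w=cv2.imread('pics/w3r.png',0)
# vertical profile across foot/cell edges
for col in(230,240,285,300):print(col,w[150:180,col].tolist())
```

```text
tcp [ 2.9 34.9]
footTL [29.8 59.3]
footTR [29.7 10.6]
outerTL [33.4 64.1]
innerTL [28.1 59.7]
innerfar [ 28.4 -24.3]
outerfar [ 33.7 -24.1]
230 [67, 40, 27, 25, 28, 26, 29, 36, 50, 62, 65, 63, 61, 51, 40, 32, 32, 32, 31, 33, 39, 45, 60, 82, 98, 104, 104, 104, 105, 103]
240 [61, 35, 25, 25, 25, 29, 27, 37, 51, 61, 64, 64, 59, 49, 39, 39, 41, 42, 44, 43, 43, 46, 60, 81, 97, 103, 104, 104, 103, 102]
285 [64, 34, 28, 28, 26, 28, 28, 48, 79, 101, 113, 114, 109, 94, 63, 37, 31, 33, 36, 34, 36, 48, 73, 123, 167, 187, 192, 192, 191, 191]
300 [70, 38, 29, 28, 27, 24, 30, 44, 73, 98, 111, 115, 112, 97, 71, 55, 55, 62, 70, 75, 81, 85, 89, 93, 94, 96, 98, 99, 101, 103]
```

carry_out(
  steps=[-1, -4, 4.5, 10, 0, 0, 0, -1, -4, 4.5, 20, 0, 0, 0, -1, -4, 4.5, 28, 0, 0, 0, -1, -4, 4.5, 28, 0, 0, 0, -1, -4, 4.5, 28, 0, 0, 0, -1, -4, 4.5, 28, 0, 0, 0, -1, -4, 4.5, 28, 0, 0, 0, -1, -4, 4.5, 28, 0, 0, 0],
)

```text
t: 8.6
eef_pos: [0.4416, -0.2176, 0.142]
tcp_rot: [[0.965, 0.263, 0.001], [0.263, -0.965, -0.0], [0.001, 0.001, -1.0]]
contact_force: [-0.7, -0.0, -4.2]
gripper_width: 0.0233
grasp_force: 82.3
```

Run:
```python
from h import *
c=env.calibration('wrist');s=env.observe();w=env.capture('wrist');g=cv2.cvtColor(w,cv2.COLOR_BGR2GRAY)
print(s['eef_pos'],s['tcp_rot'][:,2],s['contact_force'])
cv2.imwrite('pics/w4.png',cv2.resize(w[130:230,200:350],(800,533),interpolation=cv2.INTER_CUBIC))
```

```text
[ 0.44158917 -0.21757786  0.14197893] [ 8.65404817e-04 -4.61708050e-04 -9.99999519e-01] [-0.66879449 -0.0390973  -4.18033572]
```

View pics/w4.png

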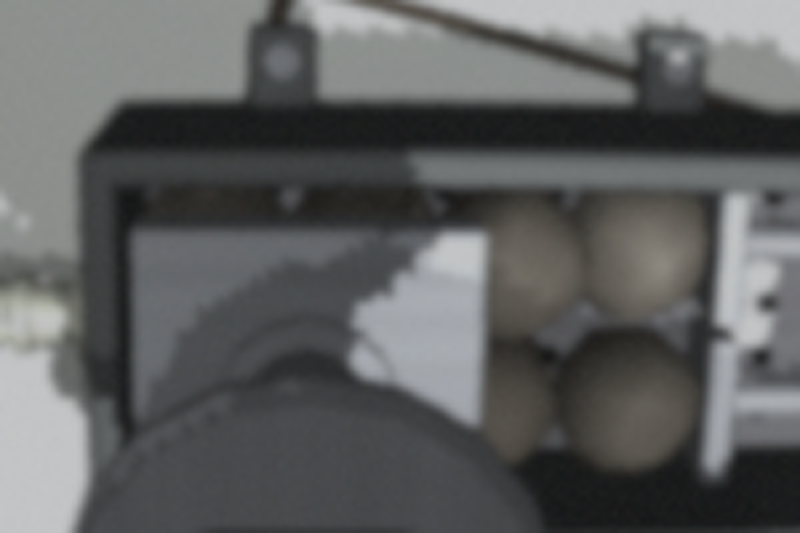

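The foot's far corners are at (130,230) and (488,230), and the cell's inner far edge is at row 185 with its inner end corner at (115,187).

Run:
```python
from h import *
c=env.calibration('wrist');s=env.observe()
px=lambda x,y:(200+(x+.5)/5.333-.5,130+(y+.5)/5.333-.5)
ca=.2653;X=np.array([np.cos(ca),np.sin(ca)]);Y=np.array([-X[1],X[0]]);o=np.array([.4514,-.247])
def cf(p):d=p[:2]-o;return np.round(np.array([d@X,d@Y])*1e3,1)
print('tcp',cf(s['eef_pos']))
for n,p,z in[('footTL',(130,230),.0705),('footTR',(488,230),.0705),('outerTL',(85,152),.054),('innerTL',(115,187),.054),('inner',(700,187),.054),('outer',(700,150),.054)]:print(n,cf(onz(c,*px(*p),z,True)))
```

```text
tcp [-1.8 31. ]
footTL [24.9 55.9]
footTR [24.8  6.2]
outerTL [33.  64.2]
innerTL [27.7 59.8]
inner [ 28.  -27.9]
outer [ 33.7 -27.6]
```

Foot centred at (0, 31) mm in the cell, with 3 mm clearance on each side. Pressing down in small steps from a hanging baseline of about -4.

carry_out(
  steps=[-1, 0, 0, 4, 0, 0, 0, -1, 0, 0, 8, 0, 0, 0, -1, 0, 0, 10, 0, 0, 0, -1, 0, 0, 11, 0, 0, 0, -1, 0, 0, 12, 0, 0, 0, -1, 0, 0, 12, 0, 0, 0],
)

```text
t: 9.15
eef_pos: [0.4417, -0.2176, 0.13]
tcp_rot: [[0.965, 0.263, 0.001], [0.263, -0.965, -0.0], [0.001, 0.001, -1.0]]
contact_force: [-0.3, 1.2, -0.5]
gripper_width: 0.0233
grasp_force: 83.1
```

carry_out(
  steps=[-1, 0, 0, 0.5, 0, 0, 0, -1, 0, 0, 1, 0, 0, 0, -1, 0, 0, 1.5, 0, 0, 0, -1, 0, 0, 2, 0, 0, 0, -1, 0, 0, 2, 0, 0, 0, -1, 0, 0, 2, 0, 0, 0],
)

```text
t: 9.65
eef_pos: [0.4418, -0.2178, 0.128]
tcp_rot: [[0.965, 0.263, 0.001], [0.263, -0.965, -0.001], [0.001, 0.001, -1.0]]
contact_force: [0.2, 0.2, 4.1]
gripper_width: 0.0234
grasp_force: 83.7
```

```bash
python3 -c "
from h import *
s=env.observe();print(s['eef_pos'],s['contact_force'],s['wrist_torque'])"
```

```text
[ 0.44175399 -0.21780969  0.1280069 ] [0.18621941 0.16093937 4.13993082] [-0.17618503 -0.00928555  0.07194283]
```

carry_out(
  steps=[-1, 0, 0, 0.4, 0, 0, 0, -1, 0, 0, 0.8, 0, 0, 0, -1, 0, 0, 1.2, 0, 0, 0, -1, 0, 0, 1.6, 0, 0, 0, -1, 0, 0, 1.6, 0, 0, 0],
)

```text
t: 10.07
eef_pos: [0.4411, -0.2174, 0.1259]
tcp_rot: [[0.965, 0.263, -0.0], [0.263, -0.965, -0.0], [-0.0, -0.0, -1.0]]
contact_force: [0.6, 0.4, 3.3]
gripper_width: 0.0233
grasp_force: 83.7
```

Stones are giving way. Continuing.

carry_out(
  steps=[-1, 0, 0, 0.4, 0, 0, 0, -1, 0, 0, 0.8, 0, 0, 0, -1, 0, 0, 1.2, 0, 0, 0, -1, 0, 0, 1.6, 0, 0, 0, -1, 0, 0, 2, 0, 0, 0, -1, 0, 0, 2, 0, 0, 0],
)

```text
t: 10.57
eef_pos: [0.4406, -0.2171, 0.1235]
tcp_rot: [[0.965, 0.263, -0.001], [0.263, -0.965, 0.001], [-0.001, -0.001, -1.0]]
contact_force: [-0.3, 0.9, 1.5]
gripper_width: 0.0229
grasp_force: 83.2
```

carry_out(
  steps=[-1, 0, 0, 0.4, 0, 0, 0, -1, 0, 0, 0.8, 0, 0, 0, -1, 0, 0, 1.2, 0, 0, 0, -1, 0, 0, 1.5, 0, 0, 0, -1, 0, 0, 1.5, 0, 0, 0],
)

```text
t: 10.98
eef_pos: [0.4408, -0.2171, 0.1221]
tcp_rot: [[0.965, 0.263, -0.001], [0.263, -0.965, 0.001], [-0.001, -0.001, -1.0]]
contact_force: [-0.4, 2.4, -0.6]
gripper_width: 0.0231
grasp_force: 82.9
```

carry_out(
  steps=[-1, 0, 0, 0.3, 0, 0, 0, -1, 0, 0, 0.6, 0, 0, 0, -1, 0, 0, 0.9, 0, 0, 0, -1, 0, 0, 0.9, 0, 0, 0],
)

```text
t: 11.32
eef_pos: [0.4409, -0.2171, 0.1213]
tcp_rot: [[0.965, 0.263, -0.001], [0.263, -0.965, 0.001], [-0.001, -0.001, -1.0]]
contact_force: [-1.6, 3.7, -0.7]
gripper_width: 0.023
grasp_force: 82.6
```

carry_out(
  steps=[-1, 0, 0, 0.3, 0, 0, 0, -1, 0, 0, 0.6, 0, 0, 0, -1, 0, 0, 0.9, 0, 0, 0, -1, 0, 0, 0.9, 0, 0, 0],
)

```text
t: 11.65
eef_pos: [0.4411, -0.2173, 0.1206]
tcp_rot: [[0.965, 0.263, -0.0], [0.263, -0.965, 0.0], [-0.0, -0.0, -1.0]]
contact_force: [-0.8, 3.9, 0.1]
gripper_width: 0.0231
grasp_force: 82.6
```

carry_out(
  steps=[-1, 0, 0, 0.2, 0, 0, 0, -1, 0, 0, 0.4, 0, 0, 0, -1, 0, 0, 0.6, 0, 0, 0, -1, 0, 0, 0.6, 0, 0, 0],
)

```text
t: 11.98
eef_pos: [0.4415, -0.2174, 0.1205]
tcp_rot: [[0.965, 0.263, 0.001], [0.263, -0.965, 0.0], [0.001, 0.0, -1.0]]
contact_force: [-1.7, 4.5, 3.8]
gripper_width: 0.0233
grasp_force: 83.2
```

carry_out(
  steps=[-1, 0, 0, 0.2, 0, 0, 0, -1, 0, 0, 0.4, 0, 0, 0, -1, 0, 0, 0.6, 0, 0, 0, -1, 0, 0, 0.6, 0, 0, 0],
)

```text
t: 12.32
eef_pos: [0.4419, -0.2174, 0.1204]
tcp_rot: [[0.965, 0.263, 0.001], [0.263, -0.965, -0.0], [0.001, 0.001, -1.0]]
contact_force: [-2.0, 4.7, 7.1]
gripper_width: 0.0233
grasp_force: 83.6
```

carry_out(
  steps=[-1, 0, 0, 0.2, 0, 0, 0, -1, 0, 0, 0.4, 0, 0, 0, -1, 0, 0, 0.4, 0, 0, 0],
)

```text
t: 12.57
eef_pos: [0.4423, -0.2175, 0.1203]
tcp_rot: [[0.965, 0.263, 0.002], [0.263, -0.965, -0.0], [0.002, 0.001, -1.0]]
contact_force: [-2.6, 5.1, 8.3]
gripper_width: 0.0228
grasp_force: 83.9
```

carry_out(
  steps=[-1, 0, -0.4, 0, 0, 0, 0, -1, 0, -0.8, 0, 0, 0, 0, -1, 0, -1.2, 0.2, 0, 0, 0, -1, 0, -1.2, 0.3, 0, 0, 0, -1, 0, -1.2, 0.3, 0, 0, 0],
)

```text
t: 12.98
eef_pos: [0.4423, -0.2172, 0.1203]
tcp_rot: [[0.965, 0.263, 0.003], [0.263, -0.965, -0.002], [0.003, 0.003, -1.0]]
contact_force: [-1.0, 3.7, 8.7]
gripper_width: 0.0229
grasp_force: 84.0
```

```bash
python3 -c "
from h import *
s=env.observe();print(s['eef_pos'],s['contact_force'],s['wrist_torque'],s['tcp_rot'])"
```

```text
[ 0.44232464 -0.21715065  0.12034532] [-1.04981515  3.73872701  8.68919695] [1.11697765 0.51533097 0.0141734 ] [[ 0.96488649  0.26264859  0.00312707]
 [ 0.26265499 -0.96488805 -0.00184434]
 [ 0.00253286  0.00260092 -0.99999341]]
```

carry_out(
  steps=[-1, 0, 0, 0.2, 0, 0, 0, -1, 0, 0, 0.4, 0, 0, 0, -1, 0, 0, 0.5, 0, 0, 0, -1, 0, 0, 0.5, 0, 0, 0],
)

```text
t: 13.32
eef_pos: [0.4426, -0.2171, 0.1201]
tcp_rot: [[0.965, 0.263, 0.004], [0.263, -0.965, -0.002], [0.003, 0.003, -1.0]]
contact_force: [-1.7, 4.0, 11.6]
gripper_width: 0.023
grasp_force: 84.1
```

carry_out(
  steps=[-1, 0, 0, 0.2, 0, 0, 0, -1, 0, 0, 0.3, 0, 0, 0, -1, 0, 0, 0.3, 0, 0, 0],
)

```text
t: 13.57
eef_pos: [0.4427, -0.2171, 0.1199]
tcp_rot: [[0.965, 0.263, 0.004], [0.263, -0.965, -0.002], [0.003, 0.003, -1.0]]
contact_force: [-1.0, 4.6, 11.8]
gripper_width: 0.0231
grasp_force: 84.2
```

carry_out(
  steps=[-1, 0, 0, 0.2, 0, 0, 0, -1, 0, 0, 0.4, 0, 0, 0, -1, 0, 0, 0.4, 0, 0, 0, -1, 0, 0, 0.4, 0, 0, 0, -1, 0, 0, 0.4, 0, 0, 0, -1, 0, 0, 0.4, 0, 0, 0, -1, 0, 0, 0.4, 0, 0, 0],
)

```text
t: 14.15
eef_pos: [0.4429, -0.2171, 0.1197]
tcp_rot: [[0.965, 0.263, 0.004], [0.263, -0.965, -0.002], [0.004, 0.003, -1.0]]
contact_force: [-1.2, 3.9, 11.4]
gripper_width: 0.0229
grasp_force: 84.3
```

carry_out(
  steps=[-1, 0, 0, 0.1, 0, 0, 0, -1, 0, 0, 0.2, 0, 0, 0, -1, 0, 0, 0.2, 0, 0, 0, -1, 0, 0, 0.2, 0, 0, 0, -1, 0, 0, 0.2, 0, 0, 0],
)

```text
t: 14.57
eef_pos: [0.443, -0.2171, 0.1196]
tcp_rot: [[0.965, 0.263, 0.004], [0.263, -0.965, -0.002], [0.004, 0.003, -1.0]]
contact_force: [-2.3, 4.4, 12.9]
gripper_width: 0.0234
grasp_force: 84.3
```

```bash
python3 -c "
from h import *
s=env.observe();print(s['eef_pos'],s['contact_force'],s['wrist_torque'])"
```

```text
[ 0.44296309 -0.21705314  0.11955962] [-2.31495773  4.43693452 12.92904611] [1.3348606  0.59305803 0.0550082 ]
```

carry_out(
  steps=[-1, 0, 0, 0.2, 0, 0, 0, -1, 0, 0, 0.4, 0, 0, 0, -1, 0, 0, 0.4, 0, 0, 0, -1, 0, 0, 0.4, 0, 0, 0, -1, 0, 0, 0.4, 0, 0, 0, -1, 0, 0, 0.4, 0, 0, 0, -1, 0, 0, 0.4, 0, 0, 0],
)

```text
t: 15.15
eef_pos: [0.443, -0.2171, 0.1193]
tcp_rot: [[0.965, 0.263, 0.004], [0.263, -0.965, -0.002], [0.004, 0.003, -1.0]]
contact_force: [-1.2, 4.8, 13.5]
gripper_width: 0.023
grasp_force: 84.5
```

```bash
python3 -c "
from h import *
for i in range(4):
  env.capture('wrist')
  s=env.observe();print(s['eef_pos'][2],s['contact_force'])"
```

```text
0.11926349525671416 [-1.74041037  3.1667232  12.97136127]
0.11925067803350053 [-1.60982668  4.42567241 13.41425691]
0.1192692669187985 [-1.17226088  3.51676218 13.08165327]
0.11926705110639407 [-2.48888882  4.93594661 12.61586159]
```

carry_out(
  steps=[-1, 0, 0, -2, 0, 0, 0, -1, 0, 0, -8, 0, 0, 0, -1, 0, 0, -20, 0, 0, 0, -1, 0, 0, -32, 0, 0, 0, -1, 0, 0, -36, 0, 0, 0, -1, 0, 20, -36, 0, 0, 0, -1, 0, 40, -36, 0, 0, 0, -1, 0, 49, -36, 0, 0, 0, -1, 0, 49, -36, 0, 0, 0, -1, 0, 49, -36, 0, 0, 0, -1, 0, 49, -36, 0, 0, 0],
)

```text
t: 16.27
eef_pos: [0.4532, -0.2624, 0.1523]
tcp_rot: [[0.965, 0.264, -0.001], [0.264, -0.965, 0.001], [-0.001, -0.002, -1.0]]
contact_force: [0.4, 0.0, -3.0]
gripper_width: 0.0228
grasp_force: 82.6
```

Run:
```python
from h import *
import pickle
c=env.calibration('wrist');s=env.observe();w=env.capture('wrist');pickle.dump((c,s),open('w5.pkl','wb'))
ca=.2653;X=np.array([np.cos(ca),np.sin(ca)]);Y=np.array([-X[1],X[0]]);o=np.array([.4514,-.247])
d=s['eef_pos'][:2]-o
print(s['eef_pos'],s['tcp_rot'],s['contact_force'],'cell xy',d@X,d@Y)
a=env.capture('scene')
cv2.imwrite('pics/w5.png',np.hstack([cv2.resize(w[120:220,150:300],(600,400),interpolation=cv2.INTER_CUBIC),cv2.resize(a[160:220,315:345],(200,400),interpolation=cv2.INTER_CUBIC)]))
```

```text
[ 0.45319629 -0.26236297  0.15233459] [[ 9.64645082e-01  2.63549013e-01 -1.33553457e-03]
 [ 2.63550606e-01 -9.64644823e-01  1.20172144e-03]
 [-9.71604014e-04 -1.51121562e-03 -9.99998386e-01]] [ 0.39518314  0.01276422 -2.99999332] cell xy -0.00229470816415465 -0.015296461526782953
```

View pics/w5.png

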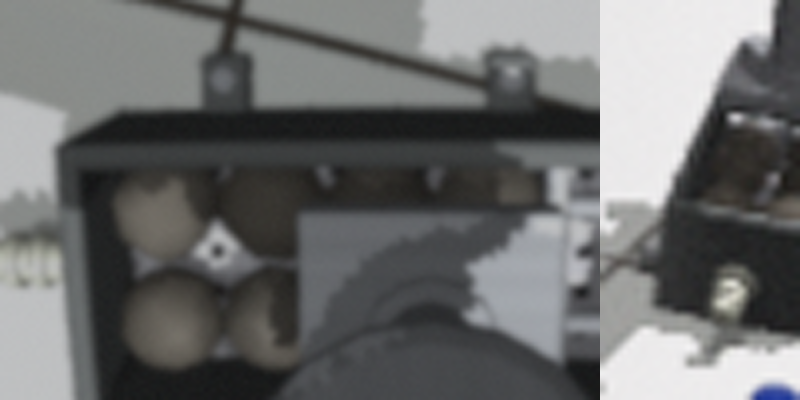

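The spout-half stones look level at crop (165,215), (265,215), (170,320) and (265,320). The foot's far corners are at (298,210) and (562,210).

Run:
```python
from h import *
import pickle
c,s=pickle.load(open('w5.pkl','rb'))
px=lambda x,y:(150+(x+.5)/4-.5,120+(y+.5)/4-.5)
ca=.2653;X=np.array([np.cos(ca),np.sin(ca)]);Y=np.array([-X[1],X[0]]);o=np.array([.4514,-.247])
def cf(p):d=p[:2]-o;return np.round(np.array([d@X,d@Y])*1e3,1)
for n,p,z in[('footTL',(298,210),.0808),('footTR',(562,210),.0808),('inner',(300,170),.054),('outerTL',(62,147),.054),('innerTL',(83,170),.054),('st4',(165,210),.03),('st5',(265,210),.03),('st6',(380,185),.03),('st7',(490,185),.03),('st0',(170,320),.03),('st1',(265,320),.03)]:print(n,cf(onz(c,*px(*p),z,True)))
```

```text
footTL [24.7  9.6]
footTR [ 24.7 -39.2]
inner [27.1 12.1]
outerTL [32.8 63.1]
innerTL [27.7 58.7]
st4 [13.4 46.8]
st5 [13.2 23.2]
st6 [18.9 -3.3]
st7 [ 18.9 -28.2]
st0 [-13.4  47.2]
st1 [-13.3  24.2]
```

carry_out(
  steps=[-1, 0, 2, 6, 0, 0, 0, -1, 0, 2, 12, 0, 0, 0, -1, 0, 2, 16, 0, 0, 0, -1, 0, 2, 19, 0, 0, 0, -1, 0, 2, 21, 0, 0, 0, -1, 0, 2, 22, 0, 0, 0, -1, 0, 2, 22, 0, 0, 0],
)

```text
t: 16.95
eef_pos: [0.4541, -0.2655, 0.1307]
tcp_rot: [[0.965, 0.263, -0.0], [0.263, -0.965, 0.0], [-0.0, -0.0, -1.0]]
contact_force: [-0.0, -0.0, -3.6]
gripper_width: 0.023
grasp_force: 82.6
```

carry_out(
  steps=[-1, 0, 0, 0.5, 0, 0, 0, -1, 0, 0, 1, 0, 0, 0, -1, 0, 0, 1.5, 0, 0, 0, -1, 0, 0, 2, 0, 0, 0, -1, 0, 0, 2, 0, 0, 0],
)

```text
t: 17.37
eef_pos: [0.4542, -0.2656, 0.129]
tcp_rot: [[0.965, 0.263, 0.0], [0.263, -0.965, -0.0], [0.0, 0.0, -1.0]]
contact_force: [-0.1, 0.2, -4.0]
gripper_width: 0.0232
grasp_force: 82.6
```

carry_out(
  steps=[-1, 0, 0, 0.5, 0, 0, 0, -1, 0, 0, 1, 0, 0, 0, -1, 0, 0, 1.5, 0, 0, 0, -1, 0, 0, 2, 0, 0, 0, -1, 0, 0, 2, 0, 0, 0],
)

```text
t: 17.78
eef_pos: [0.4542, -0.2655, 0.1269]
tcp_rot: [[0.965, 0.263, -0.0], [0.263, -0.965, -0.0], [-0.0, -0.0, -1.0]]
contact_force: [0.6, 0.5, -4.3]
gripper_width: 0.0233
grasp_force: 82.6
```

carry_out(
  steps=[-1, 0, 0, 0.4, 0, 0, 0, -1, 0, 0, 0.8, 0, 0, 0, -1, 0, 0, 1.2, 0, 0, 0, -1, 0, 0, 1.5, 0, 0, 0, -1, 0, 0, 1.5, 0, 0, 0],
)

```text
t: 18.2
eef_pos: [0.4544, -0.2656, 0.1255]
tcp_rot: [[0.965, 0.263, 0.0], [0.263, -0.965, -0.0], [0.0, 0.0, -1.0]]
contact_force: [-1.2, 0.2, -3.9]
gripper_width: 0.0233
grasp_force: 82.6
```

carry_out(
  steps=[-1, 0, 0, 0.4, 0, 0, 0, -1, 0, 0, 0.8, 0, 0, 0, -1, 0, 0, 1.2, 0, 0, 0, -1, 0, 0, 1.5, 0, 0, 0, -1, 0, 0, 1.5, 0, 0, 0],
)

```text
t: 18.62
eef_pos: [0.4544, -0.2656, 0.1241]
tcp_rot: [[0.965, 0.263, 0.0], [0.263, -0.965, -0.0], [0.0, 0.0, -1.0]]
contact_force: [1.4, -0.3, -2.5]
gripper_width: 0.0227
grasp_force: 82.8
```

carry_out(
  steps=[-1, 0, 0, 0.3, 0, 0, 0, -1, 0, 0, 0.6, 0, 0, 0, -1, 0, 0, 0.9, 0, 0, 0, -1, 0, 0, 1.2, 0, 0, 0, -1, 0, 0, 1.2, 0, 0, 0],
)

```text
t: 19.03
eef_pos: [0.4546, -0.2657, 0.1231]
tcp_rot: [[0.965, 0.263, 0.001], [0.263, -0.965, -0.0], [0.001, 0.001, -1.0]]
contact_force: [-0.9, -0.8, 0.2]
gripper_width: 0.0231
grasp_force: 83.1
```

carry_out(
  steps=[-1, 0, 0, 0.3, 0, 0, 0, -1, 0, 0, 0.6, 0, 0, 0, -1, 0, 0, 0.9, 0, 0, 0, -1, 0, 0, 1.0, 0, 0, 0, -1, 0, 0, 1.0, 0, 0, 0],
)

```text
t: 19.45
eef_pos: [0.4543, -0.2658, 0.1218]
tcp_rot: [[0.965, 0.263, 0.0], [0.263, -0.965, -0.0], [0.0, 0.001, -1.0]]
contact_force: [-1.1, -0.1, -0.7]
gripper_width: 0.0229
grasp_force: 83.0
```

carry_out(
  steps=[-1, 0, 0, 0.3, 0, 0, 0, -1, 0, 0, 0.6, 0, 0, 0, -1, 0, 0, 0.8, 0, 0, 0, -1, 0, 0, 0.8, 0, 0, 0],
)

```text
t: 19.78
eef_pos: [0.4539, -0.2653, 0.1206]
tcp_rot: [[0.965, 0.263, -0.001], [0.263, -0.965, 0.0], [-0.001, -0.001, -1.0]]
contact_force: [0.5, 0.8, -0.7]
gripper_width: 0.0233
grasp_force: 83.0
```

Now at bed height; smaller steps.

carry_out(
  steps=[-1, 0, 0, 0.2, 0, 0, 0, -1, 0, 0, 0.4, 0, 0, 0, -1, 0, 0, 0.6, 0, 0, 0, -1, 0, 0, 0.6, 0, 0, 0],
)

```text
t: 20.12
eef_pos: [0.4542, -0.2654, 0.1206]
tcp_rot: [[0.965, 0.263, -0.0], [0.263, -0.965, 0.0], [-0.0, -0.0, -1.0]]
contact_force: [-1.0, 0.7, 1.9]
gripper_width: 0.0234
grasp_force: 83.4
```

carry_out(
  steps=[-1, 0, 0, 0.2, 0, 0, 0, -1, 0, 0, 0.4, 0, 0, 0, -1, 0, 0, 0.6, 0, 0, 0, -1, 0, 0, 0.6, 0, 0, 0],
)

```text
t: 20.45
eef_pos: [0.4546, -0.2654, 0.1204]
tcp_rot: [[0.965, 0.263, 0.001], [0.263, -0.965, -0.0], [0.001, 0.0, -1.0]]
contact_force: [-1.5, 1.8, 5.2]
gripper_width: 0.0236
grasp_force: 84.0
```

carry_out(
  steps=[-1, 0, 0, 0.2, 0, 0, 0, -1, 0, 0, 0.4, 0, 0, 0, -1, 0, 0, 0.5, 0, 0, 0, -1, 0, 0, 0.5, 0, 0, 0],
)

```text
t: 20.78
eef_pos: [0.4549, -0.2653, 0.1203]
tcp_rot: [[0.965, 0.263, 0.001], [0.263, -0.965, -0.0], [0.001, 0.0, -1.0]]
contact_force: [-1.9, 1.9, 7.7]
gripper_width: 0.0229
grasp_force: 84.3
```

carry_out(
  steps=[-1, 0, 0, 0.2, 0, 0, 0, -1, 0, 0, 0.4, 0, 0, 0, -1, 0, 0, 0.6, 0, 0, 0, -1, 0, 0, 0.6, 0, 0, 0],
)

```text
t: 21.12
eef_pos: [0.4554, -0.2653, 0.1203]
tcp_rot: [[0.965, 0.263, 0.002], [0.263, -0.965, -0.0], [0.002, 0.001, -1.0]]
contact_force: [-1.4, 1.6, 10.6]
gripper_width: 0.0231
grasp_force: 84.7
```

carry_out(
  steps=[-1, 0, 0, 0.2, 0, 0, 0, -1, 0, 0, 0.4, 0, 0, 0, -1, 0, 0, 0.4, 0, 0, 0, -1, 0, 0, 0.4, 0, 0, 0],
)

```text
t: 21.45
eef_pos: [0.4555, -0.2653, 0.1202]
tcp_rot: [[0.965, 0.263, 0.002], [0.263, -0.965, -0.0], [0.002, 0.001, -1.0]]
contact_force: [-1.5, 2.9, 12.2]
gripper_width: 0.023
grasp_force: 84.8
```

Add a little and hold.

carry_out(
  steps=[-1, 0, 0, 0.2, 0, 0, 0, -1, 0, 0, 0.4, 0, 0, 0, -1, 0, 0, 0.5, 0, 0, 0, -1, 0, 0, 0.5, 0, 0, 0, -1, 0, 0, 0.5, 0, 0, 0, -1, 0, 0, 0.5, 0, 0, 0, -1, 0, 0, 0.5, 0, 0, 0, -1, 0, 0, 0.5, 0, 0, 0],
)

```text
t: 22.12
eef_pos: [0.4556, -0.2653, 0.1199]
tcp_rot: [[0.965, 0.263, 0.002], [0.263, -0.965, -0.0], [0.002, 0.001, -1.0]]
contact_force: [-2.3, 2.5, 12.9]
gripper_width: 0.0232
grasp_force: 85.0
```

```bash
python3 -c "
from h import *
for i in range(4):
  env.capture('wrist')
  s=env.observe();print(s['eef_pos'],s['contact_force'])"
```

```text
[ 0.45559448 -0.26533956  0.11989459] [-1.6098515   3.7279068  13.20474939]
[ 0.45563214 -0.26535201  0.11991503] [-1.23633656  2.62990124 12.9501904 ]
[ 0.45560561 -0.26533215  0.11989538] [-2.6600809   2.74716531 13.2806751 ]
[ 0.45557981 -0.26532634  0.11988029] [-2.37755139  3.01937255 13.25286614]
```

carry_out(
  steps=[-1, 0, 0, -2, 0, 0, 0, -1, 0, 0, -8, 0, 0, 0, -1, 0, 0, -25, 0, 0, 0, -1, 0, 0, -60, 0, 0, 0, -1, 0, 0, -95, 0, 0, 0, -1, 0, 0, -130, 0, 0, 0, -1, 0, 0, -165, 0, 0, 0, -1, 0, 0, -200, 0, 0, 0, -1, 0, 0, -212, 0, 0, 0, -1, 0, 0, -212, 0, 0, 0, -1, 0, 0, -212, 0, 0, 0],
)

```text
t: 23.23
eef_pos: [0.4537, -0.2656, 0.3289]
tcp_rot: [[0.965, 0.263, -0.001], [0.263, -0.965, 0.0], [-0.001, -0.0, -1.0]]
contact_force: [-0.8, -0.6, -4.8]
gripper_width: 0.0234
grasp_force: 83.0
```

Run:
```python
from h import *
s=env.observe();R=np.array(s['tcp_rot']);print(s['eef_pos'],R)
print(R.T@(np.array([.4516,.2765,.33])-s['eef_pos'])*1e3)
```

```text
[ 0.4537318  -0.2655631   0.32892033] [[ 9.64912539e-01  2.62569547e-01 -1.01231161e-03]
 [ 2.62569752e-01 -9.64913012e-01  7.27357977e-05]
 [-9.57694435e-04 -3.35986090e-04 -9.99999485e-01]]
[ 140.2713365  -523.60384852   -1.0380874 ]
```

carry_out(
  steps=[-1, 10, -38, -1, 0, 0, 0.02, -1, 21, -77, -1, 0, 0, 0.04, -1, 31, -116, -1, 0, 0, 0.087, -1, 42, -155, -1, 0, 0, 0.087, -1, 52, -194, -1, 0, 0, 0.087, -1, 62, -233, -1, 0, 0, 0.087, -1, 73, -272, -1, 0, 0, 0.087, -1, 83, -311, -1, 0, 0, 0.087, -1, 94, -350, -1, 0, 0, 0.087, -1, 104, -389, -1, 0, 0, 0.087, -1, 114, -428, -1, 0, 0, 0.087, -1, 125, -465, -1, 0, 0, 0.087],
)

```text
t: 24.23
eef_pos: [0.4507, 0.2171, 0.3279]
tcp_rot: [[0.984, 0.178, -0.004], [0.178, -0.984, -0.002], [-0.005, 0.001, -1.0]]
contact_force: [0.8, 0.5, -3.7]
gripper_width: 0.0235
grasp_force: 82.4
```

Run:
```python
from h import *
s=env.observe();R=np.array(s['tcp_rot']);print(s['eef_pos'],R)
print(R.T@(np.array([.4516,.2765,.14])-s['eef_pos'])*1e3)
a=env.capture('top');b=cv2.imread('pics/top.png')
cv2.imwrite('pics/cell_end.png',np.hstack([cv2.resize(im[219:267,309:373],(400,300),interpolation=cv2.INTER_CUBIC) for im in(b,a)]))
```

```text
[0.45066869 0.21713239 0.32792967] [[ 0.98394679  0.17840816 -0.00438733]
 [ 0.17840053 -0.98395576 -0.00207616]
 [-0.00468734  0.00126013 -0.99998822]]
[ 12.38846017 -58.48576729 187.80011362]
```

View pics/cell_end.png

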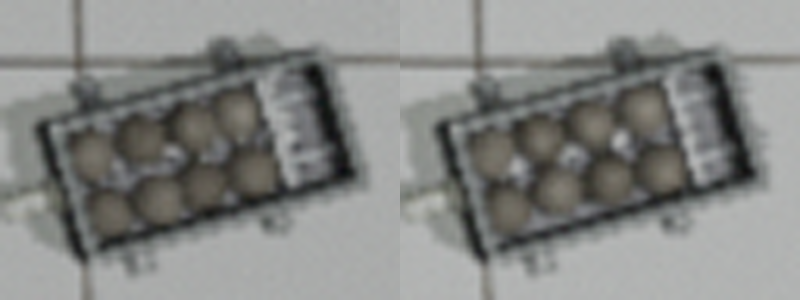

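After the pressing (right half) both followers have moved back and all eight stones lie evenly spaced at one height. Returning over the stand.

carry_out(
  steps=[-1, 12, -35, 20, 0, 0, 0, -1, 12, -58, 50, 0, 0, 0, -1, 12, -58, 90, 0, 0, 0, -1, 12, -58, 130, 0, 0, 0, -1, 12, -58, 170, 0, 0, 0, -1, 12, -58, 187, 0, 0, 0, -1, 12, -58, 187, 0, 0, 0, -1, 12, -58, 187, 0, 0, 0, -1, 12, -58, 187, 0, 0, 0, -1, 12, -58, 187, 0, 0, 0],
)

```text
t: 25.12
eef_pos: [0.4553, 0.2759, 0.1454]
tcp_rot: [[0.984, 0.178, 0.003], [0.178, -0.984, 0.002], [0.003, -0.001, -1.0]]
contact_force: [0.3, 0.4, -3.4]
gripper_width: 0.0231
grasp_force: 83.8
```

Run:
```python
from h import *
s=env.observe();R=np.array(s['tcp_rot']);print(s['eef_pos'],R,s['contact_force'])
print(R.T@(np.array([.4516,.2765,.0875])-s['eef_pos'])*1e3)
```

```text
[0.45530846 0.27593467 0.14536743] [[ 0.98407611  0.17772376  0.00291123]
 [ 0.17771976 -0.98407987  0.00158054]
 [ 0.00314579 -0.00103799 -0.99999451]] [ 0.25839927  0.36253858 -3.36255534]
[-3.73097718 -1.15534576 57.85721144]
```

carry_out(
  steps=[-1, -3.5, -1, 10, 0, 0, 0, -1, -3.5, -1, 20, 0, 0, 0, -1, -3.5, -1, 30, 0, 0, 0, -1, -3.5, -1, 38, 0, 0, 0, -1, -3.5, -1, 44, 0, 0, 0, -1, -3.5, -1, 49, 0, 0, 0, -1, -3.5, -1, 53, 0, 0, 0, -1, -3.5, -1, 55, 0, 0, 0, -1, -3.5, -1, 55, 0, 0, 0, -1, -3.5, -1, 55, 0, 0, 0],
)

```text
t: 25.95
eef_pos: [0.4507, 0.2757, 0.0889]
tcp_rot: [[0.984, 0.178, 0.0], [0.178, -0.984, 0.0], [0.0, -0.0, -1.0]]
contact_force: [-0.4, 0.1, -3.5]
gripper_width: 0.0234
grasp_force: 84.0
```

carry_out(
  steps=[-1, 0, 0, 0.5, 0, 0, 0, -1, 0, 0, 1, 0, 0, 0, -1, 0, 0, 1.5, 0, 0, 0, -1, 0, 0, 2, 0, 0, 0, -1, 0, 0, 2.5, 0, 0, 0, -1, 0, 0, 2.5, 0, 0, 0, -1, 0, 0, 2.5, 0, 0, 0],
)

```text
t: 26.53
eef_pos: [0.4506, 0.2755, 0.0863]
tcp_rot: [[0.984, 0.178, 0.0], [0.178, -0.984, -0.0], [0.0, 0.0, -1.0]]
contact_force: [-0.4, 0.3, -3.5]
gripper_width: 0.0231
grasp_force: 84.1
```

carry_out(
  steps=[-1, 0, 0, 0.5, 0, 0, 0, -1, 0, 0, 1, 0, 0, 0, -1, 0, 0, 1, 0, 0, 0, -1, 0, 0, 1, 0, 0, 0],
)

```text
t: 26.87
eef_pos: [0.4506, 0.2756, 0.0862]
tcp_rot: [[0.984, 0.178, 0.0], [0.178, -0.984, -0.001], [0.0, 0.001, -1.0]]
contact_force: [-1.4, -2.0, 4.6]
gripper_width: 0.0229
grasp_force: 85.6
```

On the pocket floor at the original height. Releasing.

carry_out(
  steps=[-1, 0, 0, -0.5, 0, 0, 0, -0.2, 0, 0, -0.5, 0, 0, 0, 0.2, 0, 0, -0.5, 0, 0, 0, 0.4, 0, 0, -0.5, 0, 0, 0, 0.4, 0, 0, -0.5, 0, 0, 0, 0.4, 0, 0, -0.5, 0, 0, 0, 0.4, 0, 0, -0.5, 0, 0, 0, 0.4, 0, 0, -0.5, 0, 0, 0, 0.4, 0, 0, -0.5, 0, 0, 0],
)

```text
t: 27.62
eef_pos: [0.4506, 0.2755, 0.0857]
tcp_rot: [[0.984, 0.178, 0.0], [0.178, -0.984, -0.0], [0.0, 0.0, -1.0]]
contact_force: [-0.1, -0.4, 0.5]
gripper_width: 0.0602
grasp_force: 0.0
```

carry_out(
  steps=[0.4, 0, 0, -10, 0, 0, 0, 0.4, 0, 0, -30, 0, 0, 0, 0.4, 0, 0, -60, 0, 0, 0, 0.4, 0, 0, -90, 0, 0, 0, 0.4, 0, 0, -120, 0, 0, 0, 0.4, 0, 0, -120, 0, 0, 0, 0.4, 0, 0, -120, 0, 0, 0, 0.4, 0, 0, -120, 0, 0, 0, 0.4, 0, 0, -120, 0, 0, 0],
)

```text
t: 28.37
eef_pos: [0.4498, 0.2748, 0.2046]
tcp_rot: [[0.984, 0.178, -0.002], [0.178, -0.984, -0.001], [-0.002, 0.001, -1.0]]
contact_force: [0.2, -0.0, -0.2]
gripper_width: 0.0601
grasp_force: 0.0
```

Run:
```python
from h import *
c=env.calibration('wrist');s=env.observe();w=env.capture('wrist');print(s['eef_pos'],s['gripper_width'],s['contact_force'])
# same standpoint as w2: cap = bright blob in dark grip
g=cv2.cvtColor(w,cv2.COLOR_BGR2GRAY)
reg=g[180:240,225:300];n,l,st,ce=cv2.connectedComponentsWithStats(((reg>100)).astype(np.uint8))
for i in range(1,n):
    if 60<st[i,4]<400:
        u,v=ce[i]+[225,180];print(st[i].tolist(),u,v,onz(c,u,v,.134,True))
a=env.capture('scene');c=env.calibration('scene');b=cv2.imread('pics/scene.png')
def blob(im):
    r=im[250:300,205:255].max(2);n,l,st,ce=cv2.connectedComponentsWithStats((r<45).astype(np.uint8));i=1+st[1:,4].argmax();return st[i].tolist(),ce[i]+[205,250]
print('grip blob before/after',blob(b),blob(a))
r=lambda im:im[265:320,205:255].astype(int)
print('mean diff stand',abs(r(a)-r(b)).mean())
```

```text
[0.44979023 0.27480796 0.20464773] 0.06007673936501349 [ 0.16246406 -0.01415933 -0.24468782]
[6, 10, 11, 13, 61] 236.52459016393442 195.31147540983608 [0.45607072 0.29206873 0.134     ]
[25, 17, 15, 14, 165] 256.76969696969695 203.27878787878788 [0.45254434 0.2759964  0.134     ]
grip blob before/after ([16, 8, 13, 22, 236], array([227.05084746, 268.27118644])) ([17, 7, 13, 22, 236], array([227.98728814, 267.8220339 ]))
mean diff stand 21.162181818181818
```

The tamper's cap is at (0.4525, 0.276), over the stand's middle, and its grip looks the same as at the start. Handing in.

```bash
python3 -c "
from workcell import env
print(env.sign_off())"
```

```text
the job is handed in; nothing more can be done
None
```

I pressed the gravel level at the spout end and then the other end, at about 17 N each with a hold, and set the tamper back upright in its stand; the job is handed in, but sign-off gave no verdict.

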